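# Put the balance weights away in their cases

## Robot

A 6-joint arm with a two-finger parallel gripper is mounted at the origin on the work surface. World frame = base frame: x ahead of the robot, y to its left, z up, the work surface at z = 0. Lengths are in mm, angles in rad, forces in N, time in s.
With the tool pointing down it reaches from about 425 to 925 mm from the base axis. Payload 12.5 kg.
Tool frame: the origin (TCP) lies at the centre of the arm's flange, where the gripper is bolted on; the fingertips stand 173 mm ahead of it and the grasp point (between the pads) lies 155 mm ahead of it; z points along the fingers, x is the direction in which the jaws open and shut, and the axes are right-handed (so a half turn about z gives the same grasp; the last joint's range is limited). The gripper opens to 85 mm and grips with 20 to 120 N. Pads are 22 mm wide; open, the fingers measure 114 mm over their backs; the gripper's body (76 mm by 85 mm) begins 54 mm behind the grasp point. The pads swing forward as they close: fully open they stand 13 mm farther back than shut.
Start: joints at [1.085, 0.491, 1.559, -0, 1.092, -0.106], TCP at [231.686, 580.471, 404.727] pointing down, gripper open.
Joint ranges: [-3.1, 3.1], [-0.84, 2.19], [0.05, 2.79], [-1.13, 4.28], [0.06, 2.93], [-2.69, 2.69]. Speed limits (rad/s): [2.22, 2.22, 2.79, 3.14, 3.14, 3.14].

## Interface

Orientations are given as a unit quaternion [x, y, z, w].
In Python, from workcell import ctrl gives the robot as it stands. The module is installed in compiled form; this text tells all that it offers.
- The arm moves only by the tool drive_tool, never from a script. Its argument "increments" is a list of rows, each an object of numbers: "tx", "ty", "tz": the shift along the tool's x, y, z in cm; "yaw": the turn about the tool's z in degrees. A call has 1 to 12 rows; each row shifts and turns the pose as measured when the row begins, along the tool's axes as they then stand; what a row does not reach is not made up. A row lasts 1/8 s, in which the tool goes at most 62.5 mm and 10.7 degrees, less where a joint would pass 70% of its speed; a pose out of reach is approached as far as the arm can. A call is refused whole if a number of a shift passes 6.25 or a number of a turn 10.7, either way. A call with a gripper value outside its range is refused whole. "grip" is the closure in counts, from 0 (fully open) to 255 (shut), set as the call begins (left out, the last holds). The fingers move at their own pace and stop on an object; "squeeze" is the grip in N (left out, the last holds). Time passes only in rows, so rows that do not move let the fingers close. It gives the time, the measured TCP pose, the force and the opening at its end, in the units of the state.
- ctrl.get_obs(): the state, without advancing time (a new reading comes with each control period).
- ctrl.capture(name): name is "scene" or "top" or "wrist"; returns the picture (384x512x3 uint8, red, green, blue); there is no depth.
- ctrl.camera_info(name): a dict with "fx", "fy", "cx", "cy" (pixels), "position" and "attitude" of the camera in the world; the wrist camera has in their place "T_tool_cam" (4x4, takes a point from camera to tool coordinates, whose origin is the TCP and whose axes are the tool frame's). Camera axes: x right, y down, z forward; pixel columns grow to the right and rows downward; lengths in mm; the calibration is good to about 2 mm. A picture is of the moment at which its call begins: read the wrist's pose just before it. camera_info takes no time and is no camera call.
- ctrl.hand_in(): hands the job in, once; it reports no verdict.
The state is a dict: "t": time; "qpos": joint angles; "qvel": joint speeds; "tau": joint torques, N m; "tool_pos": TCP position; "tool_rot": TCP orientation; "ft_force": force on the tool from outside, world axes, zero at the start; "wrist_torque": the same for the moment, N m; "gripper_width": finger opening in mm.
Only numpy, scipy, OpenCV 4.12 (cv2) and the standard library are available. Lean on these libraries where they do the work, as an engineer would, in place of code of your own. Each camera call takes 0.05 s, during which the arm holds its last target. There are 200 camera calls.

## Task

The balance has been checked: take the tower of four steel weights off its pan, one by one, and put each weight flat into the recess of its own wooden case, the smallest weight in the smallest recess and so on up to the largest in the largest. Keep the weights upright and set them down gently, without dropping them, and leave the glass vial standing where it is.

Things in the scene. Friction and masses are not known exactly. Their poses are not given: they have to be found in the camera images.
- weight_66: Plain steel disc weight, 66 mm diameter, 28 mm high, about 0.77 kg: largest, at the bottom of the tower. Origin: centre of its underside, z up. Stands concentric (within about 3 mm) in the tower, loose.
- weight_54: Plain steel disc weight, 54 mm diameter, 28 mm high, about 0.51 kg: second largest, standing on the largest. Origin: centre of its underside, z up. Stands concentric (within about 3 mm) in the tower, loose.
- weight_42: Plain steel disc weight, 42 mm diameter, 28 mm high, about 0.31 kg: third largest, standing on the second. Origin: centre of its underside, z up. Stands concentric (within about 3 mm) in the tower, loose.
- weight_30: Plain steel disc weight, 30 mm diameter, 28 mm high, about 0.16 kg: smallest, on top of the tower. Origin: centre of its underside, z up. Stands concentric (within about 3 mm) in the tower, loose.
- case_66: Storage case of the 66 mm weight: fixed square pale wooden plate, 100 x 100 mm, 8 mm high, with a round recess of 82 mm diameter, 4 mm deep and lined dark grey, in its middle (largest of the four recesses). Origin: centre of the plate's underside on the bench, z up; recess floor at z = 4 mm, rim at 8 mm.
- case_54: Storage case of the 54 mm weight: fixed square pale wooden plate, 88 x 88 mm, 8 mm high, with a round recess of 70 mm diameter, 4 mm deep and lined dark grey, in its middle (second largest of the four recesses). Origin: centre of the plate's underside on the bench, z up; recess floor at z = 4 mm, rim at 8 mm.
- case_42: Storage case of the 42 mm weight: fixed square pale wooden plate, 76 x 76 mm, 8 mm high, with a round recess of 58 mm diameter, 4 mm deep and lined dark grey, in its middle (third largest of the four recesses). Origin: centre of the plate's underside on the bench, z up; recess floor at z = 4 mm, rim at 8 mm.
- case_30: Storage case of the 30 mm weight: fixed square pale wooden plate, 64 x 64 mm, 8 mm high, with a round recess of 46 mm diameter, 4 mm deep and lined dark grey, in its middle (smallest of the four recesses). Origin: centre of the plate's underside on the bench, z up; recess floor at z = 4 mm, rim at 8 mm.
- balance: Fixed cream portable balance, 200 (x) x 150 (y) mm, body 40 mm high, display at its -x end. Origin: centre of its underside, z up. Its round pan (120 mm diameter, top at z = 50 mm) is centred at x = +25 mm; the tower of four weights stands about there.
- vial: Amber glass vial with white cap, 22 mm diameter, 50 mm high, standing loose on the bench on the robot's side of the balance. Origin: centre of its underside, z up. Only to be left standing.

How it is judged:
By the outcome, as a careful person would: the job done as asked, in the order asked, and still so for the second after the job is handed in, with the robot touching nothing.
It also fails if it takes over 104 s, if anything falls off the work surface, if the arm or the gripper's body presses on something with over 40 N, if the wrist force passes 120 N, or if a joint passes its speed limit or range.

## Working session

There is one attempt and no reset: what is moved stays moved. The work goes in short steps, Python scripts to look and compute and a tool call to move; the robot and the scene stay as the last step left them, time stands still between calls to the robot, and variables do not carry over. Pictures are saved under pics/ and viewed, about 12 in all and at most 16, crops included, and the job is handed in when it is done.

Besides the shell and the picture viewer there is one more tool, called after "Call:" as name([rows], argument=value, ...), one row to a line, values as JSON. drive_tool: Moves the arm, as the interface text tells. Its arguments: {"type":"object","properties":{"increments":{"type":"array"},"grip":{"type":"number"},"squeeze":{"type":"number"}},"required":["increments"]}

```bash
mkdir -p pics; python3 - <<'E'
from workcell import ctrl
import cv2,numpy as np
o=ctrl.get_obs()
for k in ("t","tool_pos","tool_rot","gripper_width","ft_force"): print(k,o[k])
for n in("scene","top","wrist"):
    print(n,ctrl.camera_info(n))
a=ctrl.capture("top");b=ctrl.capture("scene")
cv2.imwrite("pics/top.png",a[:,:,::-1]);cv2.imwrite("pics/scene.png",b[:,:,::-1])
E
```

```text
t 0.0
tool_pos [231.66239373 580.43511837 404.10764102]
tool_rot [ 8.27864668e-01  5.60927576e-01 -5.18134873e-04  2.76551879e-04]
gripper_width 85.6130999073352
ft_force [ 0.65302124 -0.15388167  0.33754317]
scene {'fx': 430.17021914792866, 'fy': 430.17021914792866, 'cx': 258.24789543899396, 'cy': 191.2328489983776, 'position': array([1111.46660886,  467.54817486,  772.95130838]), 'attitude': array([ 0.40534054,  0.81192696, -0.37715453, -0.18500841])}
top {'fx': 386.78675800702575, 'fy': 386.78675800702575, 'cx': 254.9398743757483, 'cy': 188.41644896640994, 'position': array([3.29389146e+02, 7.90890036e-01, 1.09576866e+03]), 'attitude': array([-0.7006279 ,  0.70736189, -0.0711026 ,  0.06086149])}
wrist {'fx': 346.31284107578807, 'fy': 346.31284107578807, 'cx': 249.49455514405545, 'cy': 191.72472930502312, 'T_tool_cam': array([[ 9.99999142e-01,  9.74337249e-04,  8.75967310e-04,
         2.65298583e-01],
       [-1.17814995e-03,  9.61209397e-01,  2.75817163e-01,
        -7.04712591e+01],
       [-5.73249074e-04, -2.75817958e-01,  9.61209720e-01,
         3.08716728e+01],
       [ 0.00000000e+00,  0.00000000e+00,  0.00000000e+00,
         1.00000000e+00]])}
```

View pics/top.png

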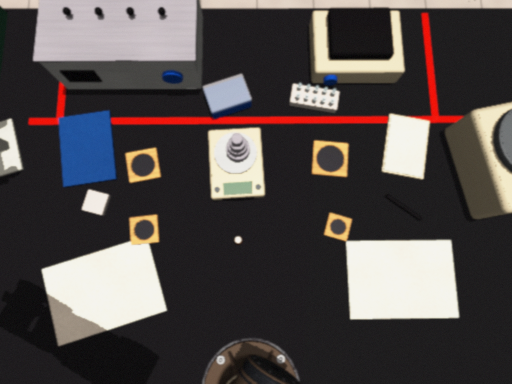

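View pics/scene.png

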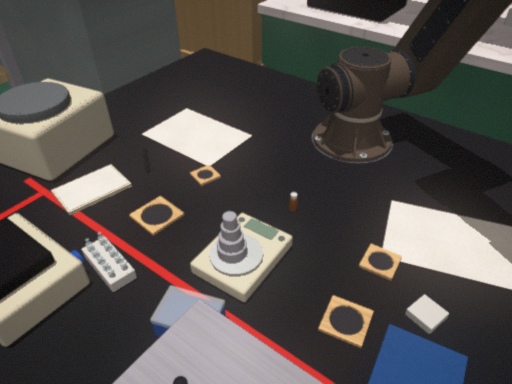

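The top view shows four orange cases at pixels (143,165), (144,229), (330,158) and (338,227). The tower is on the balance at about (237,147), and the vial is at (238,240). Next I'll localise them.

```bash
cat > h.py <<'E'
from workcell import ctrl
import cv2,numpy as np
from scipy.spatial.transform import Rotation as R
def cam(n,o=None):
    c=ctrl.camera_info(n)
    if n=="wrist":
        o=o or ctrl.get_obs(); r=R.from_quat(o["tool_rot"]).as_matrix(); T=c["T_tool_cam"]
        return c,r@T[:3,:3],r@T[:3,3]+o["tool_pos"]
    return c,R.from_quat(c["attitude"]).as_matrix(),np.array(c["position"])
def ray(C,uv,z):
    c,r,p=C; uv=np.atleast_2d(uv).astype(float)
    d=np.c_[(uv[:,0]-c["cx"])/c["fx"],(uv[:,1]-c["cy"])/c["fy"],np.ones(len(uv))]@r.T
    return (p+d*((z-p[2])/d[:,2])[:,None])[:,:2]
def cases(C,img):
    hsv=cv2.cvtColor(img,cv2.COLOR_RGB2HSV)
    m=cv2.inRange(hsv,(8,90,120),(24,255,255))
    cs,_=cv2.findContours(m,cv2.RETR_EXTERNAL,cv2.CHAIN_APPROX_NONE)
    out=[]
    for c in cs:
        if cv2.contourArea(c)<150: continue
        q=ray(C,c[:,0],8).astype(np.float32); out.append((cv2.minAreaRect(q),c[:,0].mean(0)))
    return out
E
python3 - <<'E'
from h import *
for n in("top","scene"):
    img=cv2.imread(f"pics/{n}.png")[:,:,::-1].copy();C=cam(n)
    for r,p in cases(C,img): print(n,np.round(r[0],1),np.round(r[1],1),round(r[2]),np.round(p))
C=cam("top")
print("tower top",ray(C,(237,138),162),"pan",ray(C,(236,154),50),"vial",ray(C,(238,240),50))
C=cam("scene"); print("tower top",ray(C,(230,216),162),"vial",ray(C,(294,194),50), "pan",ray(C,(237,254),50))
i=cv2.imread("pics/top.png")[110:260,120:360];cv2.imwrite("pics/c.png",cv2.resize(i,None,fx=3.2,fy=3.2,interpolation=2))
E
```

```text
top [421.3 296.2] [80.1 79.9] 6 [144. 229.]
top [ 424.4 -247.7] [67.4 67.8] 73 [338. 226.]
top [608.  307.5] [92. 92.] 11 [142. 165.]
top [ 623.5 -235.6] [103.7 104.1] 85 [330. 158.]
scene [609.  305.8] [92.4 89.6] 11 [346. 321.]
scene [423.  294.7] [81.2 78.2] 5 [380. 261.]
scene [ 624.7 -237.5] [106.9 103.9] 84 [156. 214.]
scene [ 425.4 -249.8] [72.3 67.1] 71 [205. 174.]
tower top [[635.46653337  30.01217358]] pan [[625.4968937   36.41616281]] vial [[386.63806761  31.46895521]]
tower top [[636.64479769  31.78605691]] vial [[387.90141965  31.30769155]] pan [[633.92445437  42.75250501]]
```

View pics/c.png

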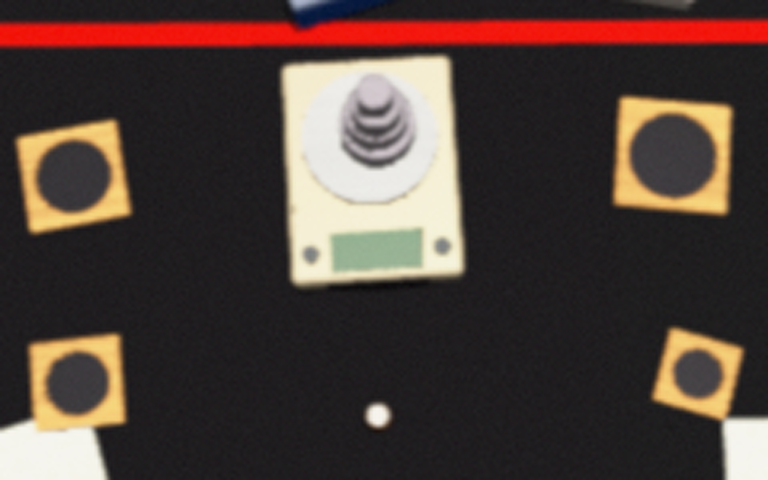

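Case centres (top and scene views agree to about 2 mm): 30 → (425,-249), 42 → (422,295), 54 → (608,307), 66 → (624,-236). The tower top is at about (636,31). I'll square the tool (tool x to world y, tool y to world x) and go over the tower.

Call:
drive_tool([
  {"yaw": -7.3},
  {"yaw": -7.3},
  {"yaw": -7.2},
  {"tx": -4.9, "ty": 3.6},
  {"tx": -4.9, "ty": 3.6},
  {"tx": -4.9, "ty": 3.6},
  {"tx": -4.9, "ty": 3.6},
  {"tx": -4.9, "ty": 3.6},
  {"tx": -4.9, "ty": 3.6},
  {"tx": -4.9, "ty": 3.6},
  {"tx": -4.9, "ty": 3.6},
  {"tx": -4.9, "ty": 3.6},
], grip=0, squeeze=80)

```text
invalid input
```

Call:
drive_tool([
  {"yaw": -7.3},
  {"yaw": -7.3},
  {"yaw": -7.2},
])

```text
invalid input
```

Call:
drive_tool([
  {"tx": 0, "ty": 0, "tz": 0, "yaw": -7.3},
  {"tx": 0, "ty": 0, "tz": 0, "yaw": -7.3},
  {"tx": 0, "ty": 0, "tz": 0, "yaw": -7.2},
])

```text
t: 0.48
tool_pos: [231.6, 580.4, 403.0]
tool_rot: [0.703, 0.711, -0.002, 0.0]
ft_force: [0.4, 0.1, -0.8]
gripper_width: 85.5
```

Call:
drive_tool([
  {"tx": -4.9, "ty": 3.6, "tz": 0, "yaw": 0},
  {"tx": -4.9, "ty": 3.6, "tz": 0, "yaw": 0},
  {"tx": -4.9, "ty": 3.6, "tz": 0, "yaw": 0},
  {"tx": -4.9, "ty": 3.6, "tz": 0, "yaw": 0},
  {"tx": -4.9, "ty": 3.6, "tz": 0, "yaw": 0},
  {"tx": -4.9, "ty": 3.6, "tz": 0, "yaw": 0},
  {"tx": -4.9, "ty": 3.6, "tz": 0, "yaw": 0},
  {"tx": -4.9, "ty": 3.6, "tz": 0, "yaw": 0},
  {"tx": -4.9, "ty": 3.6, "tz": 0, "yaw": 0},
  {"tx": -4.9, "ty": 3.6, "tz": 0, "yaw": 0},
  {"tx": -4.9, "ty": 3.6, "tz": 0, "yaw": 0},
  {"tx": 0, "ty": 0, "tz": 0, "yaw": 0},
], grip=0, squeeze=80)

```text
t: 1.98
tool_pos: [646.0, 31.6, 400.1]
tool_rot: [0.701, 0.713, -0.003, -0.0]
ft_force: [0.1, 0.4, 0.4]
gripper_width: 85.2
```

```bash
python3 - <<'E'
from h import *
o=ctrl.get_obs(); print(o["tool_pos"],o["tool_rot"])
a=ctrl.capture("wrist"); cv2.imwrite("pics/w1.png",a[:,:,::-1]); np.save("w1.npy",np.r_[o["tool_pos"],o["tool_rot"]])
E
```

```text
[646.01750453  31.55418369 400.11272089] [ 7.01313676e-01  7.12844592e-01 -3.40409998e-03 -3.55722223e-04]
```

View pics/w1.png

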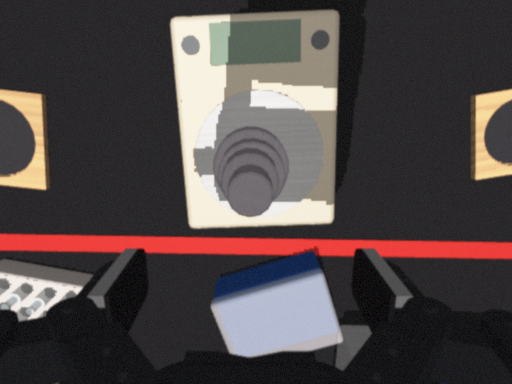

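```bash
python3 - <<'E'
from h import *
w=np.load("w1.npy");C=cam("wrist",dict(tool_pos=w[:3],tool_rot=w[3:]))
c,r,p=C
for n,uv in(("c",(250,194)),("l",(228,194)),("r",(272,194)),("t",(250,172)),("b",(250,216))): print(n,ray(C,uv,162))
i=cv2.imread("pics/w1.png")
q=cv2.convertScaleAbs(i[110:230,180:340],alpha=2.2)
def proj(P):
    d=r.T@(np.array(P)-p); return c["fx"]*d[0]/d[2]+c["cx"],c["fy"]*d[1]/d[2]+c["cy"]
q=cv2.resize(q,None,fx=5,fy=5,interpolation=2)
x0=ray(C,(250,194),162)[0]
for R_,z in((15,162),(21,134),(27,106),(33,78),(60,50)):
    pts=[proj((x0[0]+R_*np.cos(t),x0[1]+R_*np.sin(t),z)) for t in np.linspace(0,6.29,60)]
    cv2.polylines(q,[np.int32((np.array(pts)-(180,110)+.5)*5-.5)],True,(0,255,0),1)
cv2.imwrite("pics/w1c.png",q)
E
```

```text
c [[635.42299605  31.27864729]]
l [[635.67703351  17.55082732]]
r [[635.16907554  45.00014755]]
t [[621.38989733  31.02751517]]
b [[649.96801601  31.5389406 ]]
```

View pics/w1c.png

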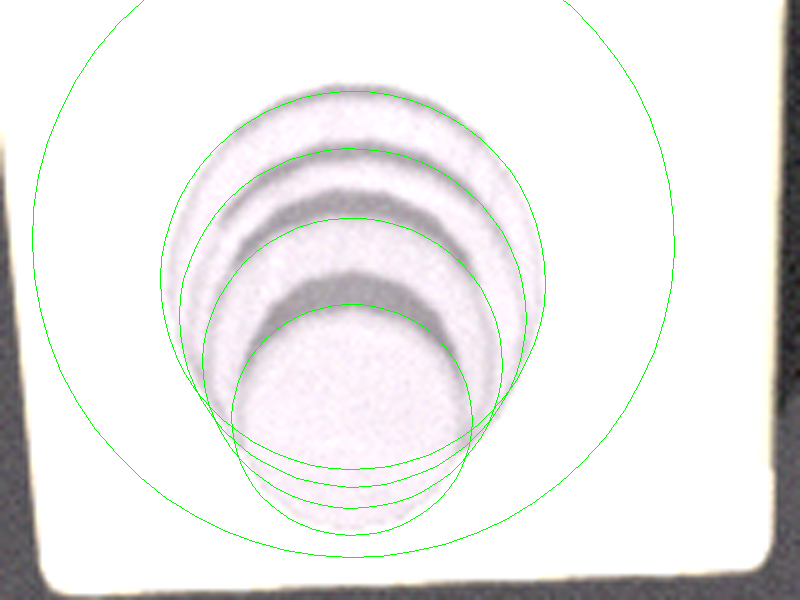

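The tower axis is at (635.3,31.2), and all four discs are concentric within about 2 mm. Descending on the 30 mm weight.

Call:
drive_tool([
  {"tx": 0, "ty": -1.07, "tz": 3, "yaw": 0},
  {"tx": 0, "ty": 0, "tz": 3, "yaw": 0},
  {"tx": 0, "ty": 0, "tz": 1.5, "yaw": 0},
  {"tx": 0, "ty": 0, "tz": 0.7, "yaw": 0},
  {"tx": 0, "ty": 0, "tz": 0, "yaw": 0},
], grip=90)

```text
t: 2.65
tool_pos: [631.9, 36.4, 317.2]
tool_rot: [0.7, 0.715, -0.003, -0.001]
ft_force: [0.5, -0.1, 0.3]
gripper_width: 55.1
```

Call:
drive_tool([
  {"tx": -0.52, "ty": 0.34, "tz": 0, "yaw": 0},
  {"tx": 0, "ty": 0, "tz": 0, "yaw": 0},
])

```text
t: 2.9
tool_pos: [635.9, 31.1, 318.7]
tool_rot: [0.699, 0.715, -0.002, 0.0]
ft_force: [-0.1, -0.4, 0.0]
gripper_width: 55.2
```

```bash
python3 - <<'E'
from h import *
o=ctrl.get_obs(); print(o["t"],o["tool_pos"],o["tool_rot"],o["qvel"])
a=ctrl.capture("wrist"); cv2.imwrite("pics/w2.png",a[:,:,::-1])
o=ctrl.get_obs(); print(o["t"],o["tool_pos"])
E
```

```text
2.9 [635.91129161  31.09496002 318.749703  ] [ 6.99491139e-01  7.14637146e-01 -2.42507106e-03  1.22721146e-04] [ 0.0054192  -0.00782103  0.00068566  0.00233227  0.00542199  0.00172969]
2.95 [635.80257114  31.23529611 318.75929424]
```

View pics/w2.png

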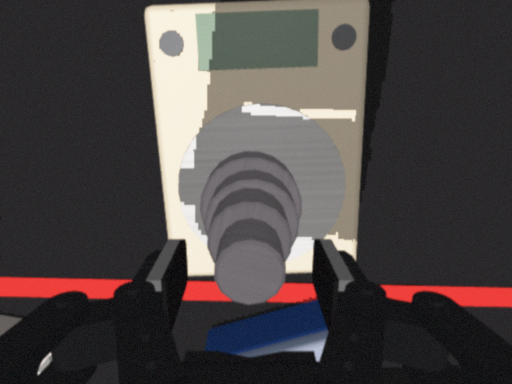

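The gripper is centred on the 30 mm weight, with the disc at pixel (250,270) between the pads. Lowering slightly and closing.

Call:
drive_tool([
  {"tx": 0, "ty": 0, "tz": 0.4, "yaw": 0},
  {"tx": 0, "ty": 0, "tz": 0, "yaw": 0},
  {"tx": 0, "ty": 0, "tz": 0, "yaw": 0},
], grip=90)

```text
t: 3.32
tool_pos: [635.7, 31.1, 314.9]
tool_rot: [0.7, 0.715, -0.002, 0.0]
ft_force: [0.2, -0.1, 0.0]
gripper_width: 55.3
```

Call:
drive_tool([
  {"tx": 0, "ty": 0, "tz": 0, "yaw": 0},
  {"tx": 0, "ty": 0, "tz": 0, "yaw": 0},
  {"tx": 0, "ty": 0, "tz": 0, "yaw": 0},
  {"tx": 0, "ty": 0, "tz": 0, "yaw": 0},
  {"tx": 0, "ty": 0, "tz": 0, "yaw": 0},
], grip=255, squeeze=50)

```text
t: 3.95
tool_pos: [635.8, 31.1, 315.2]
tool_rot: [0.7, 0.715, -0.002, 0.001]
ft_force: [-0.1, 0.2, 1.0]
gripper_width: 28.2
```

Call:
drive_tool([
  {"tx": 0, "ty": 0, "tz": -0.7, "yaw": 0},
  {"tx": 0, "ty": 0, "tz": -2, "yaw": 0},
  {"tx": 0, "ty": 0, "tz": -2, "yaw": 0},
  {"tx": -1.4, "ty": -1.1, "tz": 0, "yaw": 0},
  {"tx": -3, "ty": -2.4, "tz": 0, "yaw": 0},
  {"tx": -4, "ty": -3.2, "tz": 0, "yaw": 0},
  {"tx": -4, "ty": -3.2, "tz": 0, "yaw": 0},
  {"tx": -4, "ty": -3.2, "tz": 0, "yaw": 0},
  {"tx": -4, "ty": -3.2, "tz": 0, "yaw": 0},
  {"tx": -4, "ty": -3.2, "tz": 0, "yaw": 0},
  {"tx": -2.4, "ty": -1.7, "tz": 0, "yaw": 0},
  {"tx": -0.8, "ty": -0.5, "tz": 0, "yaw": 0},
])

```text
t: 5.45
tool_pos: [410.8, -259.3, 360.7]
tool_rot: [0.7, 0.715, -0.004, -0.004]
ft_force: [0.3, 0.7, -1.3]
gripper_width: 28.1
```

Call:
drive_tool([
  {"tx": 0, "ty": 0, "tz": 0, "yaw": 0},
  {"tx": 0, "ty": 0, "tz": 0, "yaw": 0},
])

```text
t: 5.7
tool_pos: [410.4, -258.9, 360.2]
tool_rot: [0.7, 0.714, -0.004, -0.004]
ft_force: [-0.4, -0.1, -1.8]
gripper_width: 28.4
```

```bash
python3 - <<'E'
from h import *
o=ctrl.get_obs(); print(o["t"],o["tool_pos"],o["tool_rot"],o["gripper_width"])
a=ctrl.capture("wrist"); cv2.imwrite("pics/w3.png",a[:,:,::-1])
C=cam("wrist",o)
for r,p in cases(C,a): print(np.round(r[0],1),np.round(r[1],1),round(r[2]),np.round(p))
E
```

```text
5.7 [ 410.42167847 -258.90881928  360.19188185] [ 0.69987185  0.71424185 -0.00441204 -0.00430224] 28.353043993412875
[ 593.9 -242.7] [80.9 44.7] 85 [256. 331.]
[ 425.  -248.3] [65.  64.7] 73 [259. 188.]
```

View pics/w3.png

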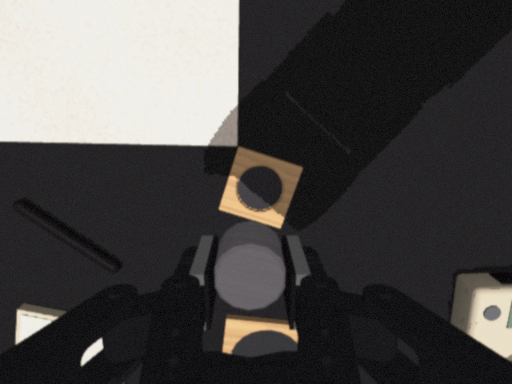

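Call:
drive_tool([
  {"tx": 0.5, "ty": 0.8, "tz": 1, "yaw": 0},
  {"tx": 0.5, "ty": 1, "tz": 3, "yaw": 0},
  {"tx": 0, "ty": 0, "tz": 4, "yaw": 0},
  {"tx": 0, "ty": 0, "tz": 4, "yaw": 0},
  {"tx": 0, "ty": 0, "tz": 2.2, "yaw": 0},
  {"tx": 0, "ty": 0, "tz": 0.8, "yaw": 0},
  {"tx": 0, "ty": 0, "tz": 0, "yaw": 0},
])

```text
t: 6.62
tool_pos: [431.7, -242.8, 202.9]
tool_rot: [0.697, 0.717, -0.004, -0.004]
ft_force: [0.5, -0.8, -1.5]
gripper_width: 27.8
```

```bash
cat >> h.py <<'E'
def go(x,y,z,off=155):
    o=ctrl.get_obs(); r=R.from_quat(o["tool_rot"]).as_matrix(); p=o["tool_pos"]
    g=p+r[:,2]*off; t=np.array([x,y,z-off]); d=r.T@(t-g)/10
    print("t",round(o["t"],2),"pos",p.round(1),"grasp",g.round(1),"w",round(o["gripper_width"],1),"ft",o["ft_force"].round(1),"zaxis",r[:,2].round(4)); print("move tx,ty,tz cm",d.round(2))
E
python3 -c "from h import *;go(425,-248.5,185.2)"
```

```text
t 6.62 pos [ 431.7 -242.8  202.9] grasp [ 429.9 -242.9   47.9] w 27.8 ft [ 0.5 -0.8 -1.5] zaxis [-1.100e-02 -8.000e-04 -9.999e-01]
move tx,ty,tz cm [-0.55 -0.49  1.78]
```

Call:
drive_tool([
  {"tx": -0.55, "ty": -0.49, "tz": 0, "yaw": 0},
  {"tx": 0, "ty": 0, "tz": 0.6, "yaw": 0},
  {"tx": 0, "ty": 0, "tz": 0.5, "yaw": 0},
  {"tx": 0, "ty": 0, "tz": 0.3, "yaw": 0},
  {"tx": 0, "ty": 0, "tz": 0, "yaw": 0},
])

```text
t: 7.25
tool_pos: [426.9, -249.0, 190.1]
tool_rot: [0.697, 0.717, -0.004, -0.002]
ft_force: [-0.6, 0.5, -1.5]
gripper_width: 28.0
```

```bash
python3 -c "from h import *;go(425,-248.5,185.2)"
```

```text
t 7.25 pos [ 426.9 -249.   190.1] grasp [ 425.7 -249.5   35.1] w 28.0 ft [-0.6  0.5 -1.5] zaxis [-0.0077 -0.0033 -1.    ]
move tx,ty,tz cm [ 0.11 -0.06  0.49]
```

Underside about 5 mm above the recess floor. Easing down until the force shows contact.

Call:
drive_tool([
  {"tx": 0.1, "ty": 0, "tz": 0.2, "yaw": 0},
  {"tx": 0, "ty": 0, "tz": 0.15, "yaw": 0},
  {"tx": 0, "ty": 0, "tz": 0.1, "yaw": 0},
  {"tx": 0, "ty": 0, "tz": 0, "yaw": 0},
])

```text
t: 7.75
tool_pos: [426.9, -247.9, 185.4]
tool_rot: [0.697, 0.717, -0.004, -0.002]
ft_force: [-1.1, -0.3, -0.7]
gripper_width: 28.2
```

Call:
drive_tool([
  {"tx": 0, "ty": 0, "tz": 0.1, "yaw": 0},
  {"tx": 0, "ty": 0, "tz": 0, "yaw": 0},
])

```text
t: 8.0
tool_pos: [426.8, -247.9, 185.3]
tool_rot: [0.697, 0.717, -0.004, -0.001]
ft_force: [-0.6, 0.1, -1.4]
gripper_width: 28.1
```

Call:
drive_tool([
  {"tx": 0, "ty": 0, "tz": 0.2, "yaw": 0},
  {"tx": 0, "ty": 0, "tz": 0, "yaw": 0},
])

```text
t: 8.25
tool_pos: [426.8, -247.8, 185.4]
tool_rot: [0.697, 0.717, -0.004, -0.0]
ft_force: [-0.4, -0.6, -2.2]
gripper_width: 28.0
```

Call:
drive_tool([
  {"tx": 0, "ty": 0, "tz": 0.3, "yaw": 0},
])

```text
t: 8.38
tool_pos: [426.7, -247.8, 184.7]
tool_rot: [0.697, 0.717, -0.004, 0.001]
ft_force: [-11.7, 8.5, 76.1]
gripper_width: 28.0
```

Call:
drive_tool([
  {"tx": 0, "ty": 0, "tz": 0, "yaw": 0},
])

```text
t: 8.5
tool_pos: [426.7, -247.7, 185.5]
tool_rot: [0.697, 0.717, -0.004, 0.001]
ft_force: [0.2, 0.0, -2.1]
gripper_width: 28.3
```

Call:
drive_tool([
  {"tx": 0, "ty": 0, "tz": 0.1, "yaw": 0},
  {"tx": 0, "ty": 0, "tz": 0, "yaw": 0},
  {"tx": 0, "ty": 0, "tz": 0, "yaw": 0},
  {"tx": 0, "ty": 0, "tz": 0, "yaw": 0},
], grip=90)

```text
t: 9.0
tool_pos: [426.8, -247.9, 183.7]
tool_rot: [0.697, 0.717, -0.004, 0.001]
ft_force: [0.5, 0.4, -0.5]
gripper_width: 55.0
```

Call:
drive_tool([
  {"tx": 0, "ty": 0, "tz": -1, "yaw": 0},
  {"tx": 0, "ty": 0, "tz": -3, "yaw": 0},
  {"tx": 0, "ty": 0, "tz": -5, "yaw": 0},
  {"tx": 0, "ty": 0, "tz": -5, "yaw": 0},
  {"tx": 2.3, "ty": 1.8, "tz": -2, "yaw": 0},
  {"tx": 4.7, "ty": 3.7, "tz": 0, "yaw": 0},
  {"tx": 4.7, "ty": 3.7, "tz": 0, "yaw": 0},
  {"tx": 4.7, "ty": 3.7, "tz": 0, "yaw": 0},
  {"tx": 4.7, "ty": 3.7, "tz": 0, "yaw": 0},
  {"tx": 3.7, "ty": 2.9, "tz": 0, "yaw": 0},
  {"tx": 1.4, "ty": 1.2, "tz": 0, "yaw": 0},
  {"tx": 0, "ty": 0, "tz": 0, "yaw": 0},
])

```text
t: 10.5
tool_pos: [631.3, 29.1, 354.7]
tool_rot: [0.698, 0.716, -0.002, 0.004]
ft_force: [0.5, -0.4, -0.0]
gripper_width: 55.5
```

```bash
python3 - <<'E'
from h import *
go(635.3,31.2,285)
a=ctrl.capture("top");b=ctrl.capture("wrist")
i=np.vstack([cv2.resize(a[190:260,290:390],(400,280)),cv2.resize(b,(400,300))]);cv2.imwrite("pics/a.png",cv2.convertScaleAbs(i[:,:,::-1],alpha=1.6))
E
```

```text
t 10.5 pos [631.3  29.1 354.7] grasp [631.7  27.9 199.7] w 55.5 ft [ 0.5 -0.4 -0. ] zaxis [ 0.0025 -0.0081 -1.    ]
move tx,ty,tz cm [0.38 0.36 6.96]
```

View pics/a.png

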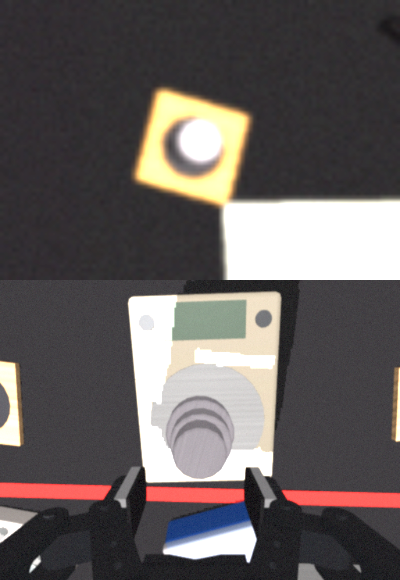

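The 30 mm weight stands in its recess. The 42 mm disc now tops the tower, at wrist pixel of about (256,225).

```bash
python3 -c "
from h import *
print(ray(cam('wrist'),(256,225),134))"
```

```text
[[635.59233825  30.59748574]]
```

Call:
drive_tool([
  {"tx": 0.38, "ty": 0.36, "tz": 1.5, "yaw": 0},
  {"tx": 0, "ty": 0, "tz": 2.5, "yaw": 0},
  {"tx": 0, "ty": 0, "tz": 1.5, "yaw": 0},
  {"tx": 0, "ty": 0, "tz": 0, "yaw": 0},
], grip=50)

```text
t: 11.1
tool_pos: [633.3, 27.9, 296.8]
tool_rot: [0.7, 0.714, -0.003, 0.003]
ft_force: [0.1, 0.4, -0.6]
gripper_width: 68.6
```

```bash
python3 -c "from h import *;go(635.3,31.2,285)"
```

```text
t 11.1 pos [633.3  27.9 296.8] grasp [633.5  26.6 141.8] w 68.6 ft [ 0.1  0.4 -0.6] zaxis [ 0.001  -0.0083 -1.    ]
move tx,ty,tz cm [0.46 0.19 1.18]
```

Call:
drive_tool([
  {"tx": 0.46, "ty": 0.19, "tz": 0, "yaw": 0},
  {"tx": 0, "ty": 0, "tz": 0.7, "yaw": 0},
  {"tx": 0, "ty": 0, "tz": 0.45, "yaw": 0},
  {"tx": 0, "ty": 0, "tz": 0, "yaw": 0},
])

```text
t: 11.6
tool_pos: [635.5, 32.6, 286.0]
tool_rot: [0.7, 0.714, -0.002, 0.004]
ft_force: [0.3, 0.3, -0.6]
gripper_width: 68.4
```

```bash
python3 -c "from h import *;go(635.3,31.2,285)"
```

```text
t 11.6 pos [635.5  32.6 286. ] grasp [636.   31.3 131. ] w 68.4 ft [ 0.3  0.3 -0.6] zaxis [ 0.0033 -0.0084 -1.    ]
move tx,ty,tz cm [-0.01 -0.07  0.1 ]
```

Call:
drive_tool([
  {"tx": 0, "ty": 0, "tz": 0, "yaw": 0},
  {"tx": 0, "ty": 0, "tz": 0, "yaw": 0},
  {"tx": 0, "ty": 0, "tz": 0, "yaw": 0},
  {"tx": 0, "ty": 0, "tz": 0, "yaw": 0},
  {"tx": 0, "ty": 0, "tz": 0, "yaw": 0},
], grip=255, squeeze=60)

```text
t: 12.22
tool_pos: [635.6, 32.6, 286.7]
tool_rot: [0.7, 0.714, -0.001, 0.004]
ft_force: [-0.4, -0.1, -0.0]
gripper_width: 39.6
```

```bash
python3 -c "from h import *;go(422,295.3,330)"
```

```text
t 12.22 pos [635.6  32.6 286.7] grasp [636.2  31.3 131.7] w 39.6 ft [-0.4 -0.1 -0. ] zaxis [ 0.0043 -0.0084 -1.    ]
move tx,ty,tz cm [ 26.76 -20.9   -4.65]
```

Call:
drive_tool([
  {"tx": 0, "ty": 0, "tz": -0.7, "yaw": 0},
  {"tx": 0, "ty": 0, "tz": -2, "yaw": 0},
  {"tx": 0, "ty": 0, "tz": -2, "yaw": 0},
  {"tx": 1.6, "ty": -1.25, "tz": 0, "yaw": 0},
  {"tx": 3, "ty": -2.35, "tz": 0, "yaw": 0},
  {"tx": 4.2, "ty": -3.3, "tz": 0, "yaw": 0},
  {"tx": 4.2, "ty": -3.3, "tz": 0, "yaw": 0},
  {"tx": 4.2, "ty": -3.3, "tz": 0, "yaw": 0},
  {"tx": 4.2, "ty": -3.3, "tz": 0, "yaw": 0},
  {"tx": 3, "ty": -2.3, "tz": 0, "yaw": 0},
  {"tx": 1.3, "ty": -1, "tz": 0, "yaw": 0},
  {"tx": 0, "ty": 0, "tz": 0, "yaw": 0},
])

```text
t: 13.72
tool_pos: [414.9, 296.0, 328.2]
tool_rot: [0.7, 0.714, -0.006, 0.001]
ft_force: [0.8, -0.0, -3.7]
gripper_width: 39.8
```

```bash
python3 - <<'E'
from h import *
go(422,295.3,184.7)
o=ctrl.get_obs();a=ctrl.capture("wrist");C=cam("wrist",o)
for r,p in cases(C,a): print(np.round(r[0],1),np.round(r[1],1),np.round(p))
E
```

```text
t 13.72 pos [414.9 296.  328.2] grasp [413.9 294.4 173.2] w 39.8 ft [ 0.8 -0.  -3.7] zaxis [-0.0069 -0.0101 -0.9999]
move tx,ty,tz cm [ 0.21  0.92 14.34]
[575.3 302.2] [32.7 90.7] [257. 337.]
[421.7 296. ] [76.8 76.6] [254. 176.]
```

Call:
drive_tool([
  {"tx": 0.2, "ty": 0.7, "tz": 1, "yaw": 0},
  {"tx": 0, "ty": 0, "tz": 3, "yaw": 0},
  {"tx": 0, "ty": 0, "tz": 4, "yaw": 0},
  {"tx": 0, "ty": 0, "tz": 2.5, "yaw": 0},
  {"tx": 0, "ty": 0, "tz": 1.2, "yaw": 0},
  {"tx": 0, "ty": 0, "tz": 0, "yaw": 0},
])

```text
t: 14.52
tool_pos: [427.6, 292.7, 205.0]
tool_rot: [0.703, 0.711, -0.005, 0.002]
ft_force: [0.0, -0.3, -3.0]
gripper_width: 39.9
```

```bash
python3 -c "from h import *;go(421.8,295.7,184.7)"
```

```text
t 14.53 pos [427.6 292.7 205. ] grasp [426.9 291.2  50. ] w 39.9 ft [ 0.  -0.3 -3. ] zaxis [-0.0049 -0.0095 -0.9999]
move tx,ty,tz cm [ 0.47 -0.49  2.03]
```

Call:
drive_tool([
  {"tx": 0.47, "ty": -0.49, "tz": 0, "yaw": 0},
  {"tx": 0, "ty": 0, "tz": 0.6, "yaw": 0},
  {"tx": 0, "ty": 0, "tz": 0.6, "yaw": 0},
  {"tx": 0, "ty": 0, "tz": 0.4, "yaw": 0},
  {"tx": 0, "ty": 0, "tz": 0, "yaw": 0},
])

```text
t: 15.15
tool_pos: [422.9, 297.8, 190.1]
tool_rot: [0.703, 0.711, -0.003, 0.002]
ft_force: [-0.3, 0.0, -3.4]
gripper_width: 39.9
```

```bash
python3 -c "from h import *;go(421.8,295.7,184.7)"
```

```text
t 15.15 pos [422.9 297.8 190.1] grasp [422.7 296.6  35.1] w 39.9 ft [-0.3  0.  -3.4] zaxis [-0.0012 -0.0076 -1.    ]
move tx,ty,tz cm [-0.08 -0.09  0.54]
```

Call:
drive_tool([
  {"tx": 0, "ty": 0, "tz": 0.2, "yaw": 0},
  {"tx": 0, "ty": 0, "tz": 0.15, "yaw": 0},
  {"tx": 0, "ty": 0, "tz": 0.1, "yaw": 0},
])

```text
t: 15.52
tool_pos: [423.0, 297.7, 185.5]
tool_rot: [0.703, 0.711, -0.003, 0.002]
ft_force: [-0.8, 0.3, -4.3]
gripper_width: 39.9
```

Call:
drive_tool([
  {"tx": 0, "ty": 0, "tz": 0.1, "yaw": 0},
])

```text
t: 15.65
tool_pos: [423.0, 297.7, 184.5]
tool_rot: [0.703, 0.711, -0.003, 0.002]
ft_force: [-3.9, -0.5, 14.5]
gripper_width: 39.7
```

Contact at z 184.5 with 14 N. Relaxing and releasing.

Call:
drive_tool([
  {"tx": 0, "ty": 0, "tz": 0, "yaw": 0},
])

```text
t: 15.78
tool_pos: [423.0, 297.7, 184.7]
tool_rot: [0.703, 0.711, -0.003, 0.002]
ft_force: [-0.4, 0.0, -2.5]
gripper_width: 39.7
```

Call:
drive_tool([
  {"tx": 0, "ty": 0, "tz": 0, "yaw": 0},
  {"tx": 0, "ty": 0, "tz": 0, "yaw": 0},
  {"tx": 0, "ty": 0, "tz": 0, "yaw": 0},
  {"tx": 0, "ty": 0, "tz": 0, "yaw": 0},
], grip=50)

```text
t: 16.27
tool_pos: [423.2, 297.8, 185.1]
tool_rot: [0.703, 0.711, -0.002, 0.003]
ft_force: [1.0, -0.7, 0.1]
gripper_width: 68.7
```

```bash
python3 -c "from h import *;go(635.3,31.2,330)"
```

```text
t 16.27 pos [423.2 297.8 185.1] grasp [423.3 296.8  30.1] w 68.7 ft [ 1.  -0.7  0.1] zaxis [ 5.0e-04 -6.7e-03 -1.0e+00]
move tx,ty,tz cm [-26.9  20.9 -14.3]
```

Call:
drive_tool([
  {"tx": 0, "ty": 0, "tz": -1, "yaw": 0},
  {"tx": 0, "ty": 0, "tz": -3, "yaw": 0},
  {"tx": 0, "ty": 0, "tz": -5, "yaw": 0},
  {"tx": 0, "ty": 0, "tz": -4, "yaw": 0},
  {"tx": -2.3, "ty": 1.8, "tz": -1, "yaw": 0},
  {"tx": -4.7, "ty": 3.7, "tz": 0, "yaw": 0},
  {"tx": -4.7, "ty": 3.7, "tz": 0, "yaw": 0},
  {"tx": -4.7, "ty": 3.7, "tz": 0, "yaw": 0},
  {"tx": -4.7, "ty": 3.7, "tz": 0, "yaw": 0},
  {"tx": -3.4, "ty": 2.6, "tz": 0, "yaw": 0},
  {"tx": -1.4, "ty": 1.0, "tz": 0, "yaw": 0},
  {"tx": 0, "ty": 0, "tz": 0, "yaw": 0},
], grip=20)

```text
t: 17.77
tool_pos: [632.4, 34.8, 340.2]
tool_rot: [0.702, 0.712, 0.0, 0.004]
ft_force: [-0.7, 0.4, 0.0]
gripper_width: 78.6
```

```bash
python3 - <<'E'
from h import *
go(635.3,31.2,255)
o=ctrl.get_obs();a=ctrl.capture("top");b=ctrl.capture("wrist");np.save("w2.npy",np.r_[o["tool_pos"],o["tool_rot"]])
i=np.hstack([cv2.resize(a[200:256,110:180],(280,224)),np.zeros((224,232,3),np.uint8)])
i=np.vstack([i,b]);cv2.imwrite("pics/b.png",cv2.convertScaleAbs(i[:,:,::-1],alpha=1.6))
E
```

```text
t 17.77 pos [632.4  34.8 340.2] grasp [633.5  33.9 185.2] w 78.6 ft [-0.7  0.4  0. ] zaxis [ 0.0066 -0.0054 -1.    ]
move tx,ty,tz cm [-0.23  0.12  8.52]
```

View pics/b.png

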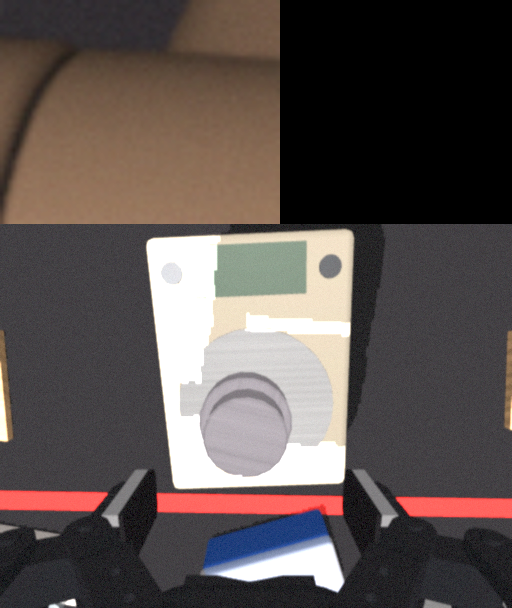

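The arm hides case 42 in the top view, so I'll check that one later. The 54 mm disc's top is at wrist pixel (246,210).

```bash
python3 -c "
from h import *
w=np.load('w2.npy');print(ray(cam('wrist',dict(tool_pos=w[:3],tool_rot=w[3:])),(245.7,210),106))"
```

```text
[[633.86847229  31.76783687]]
```

Call:
drive_tool([
  {"tx": -0.2, "ty": 0.15, "tz": 1.5, "yaw": 0},
  {"tx": 0, "ty": 0, "tz": 3, "yaw": 0},
  {"tx": 0, "ty": 0, "tz": 2, "yaw": 0},
  {"tx": 0, "ty": 0, "tz": 0.3, "yaw": 0},
  {"tx": 0, "ty": 0, "tz": 0, "yaw": 0},
])

```text
t: 18.5
tool_pos: [631.5, 38.6, 268.7]
tool_rot: [0.699, 0.715, -0.0, 0.003]
ft_force: [0.3, -0.2, -0.0]
gripper_width: 78.8
```

```bash
python3 -c "from h import *;go(635.3,31.2,255)"
```

```text
t 18.5 pos [631.5  38.6 268.7] grasp [632.2  37.8 113.7] w 78.8 ft [ 0.3 -0.2 -0. ] zaxis [ 0.0046 -0.005  -1.    ]
move tx,ty,tz cm [-0.66  0.29  1.38]
```

Call:
drive_tool([
  {"tx": -0.63, "ty": 0.2, "tz": 0, "yaw": 0},
  {"tx": 0, "ty": 0, "tz": 0.7, "yaw": 0},
  {"tx": 0, "ty": 0, "tz": 0.6, "yaw": 0},
  {"tx": 0, "ty": 0, "tz": 0, "yaw": 0},
])

```text
t: 19.0
tool_pos: [633.9, 31.9, 256.5]
tool_rot: [0.699, 0.715, 0.001, 0.004]
ft_force: [-0.3, 0.4, -0.9]
gripper_width: 78.8
```

```bash
python3 -c "from h import *;go(634.3,31.5,255)"
```

```text
t 19.0 pos [633.9  31.9 256.5] grasp [635.   31.1 101.5] w 78.8 ft [-0.3  0.4 -0.9] zaxis [ 0.0072 -0.0051 -1.    ]
move tx,ty,tz cm [ 0.04 -0.07  0.15]
```

Call:
drive_tool([
  {"tx": 0, "ty": 0, "tz": 0, "yaw": 0},
  {"tx": 0, "ty": 0, "tz": 0, "yaw": 0},
  {"tx": 0, "ty": 0, "tz": 0, "yaw": 0},
  {"tx": 0, "ty": 0, "tz": 0, "yaw": 0},
  {"tx": 0, "ty": 0, "tz": 0, "yaw": 0},
], grip=255, squeeze=80)

```text
t: 19.62
tool_pos: [634.0, 32.0, 257.2]
tool_rot: [0.699, 0.715, 0.001, 0.005]
ft_force: [0.3, 0.5, 0.7]
gripper_width: 51.3
```

```bash
python3 -c "from h import *;go(608.5,306.7,300)"
```

```text
t 19.62 pos [634.   32.  257.2] grasp [635.2  31.2 102.2] w 51.3 ft [0.3 0.5 0.7] zaxis [ 0.008  -0.0051 -1.    ]
move tx,ty,tz cm [27.58 -2.03 -4.44]
```

Call:
drive_tool([
  {"tx": 0, "ty": 0, "tz": -0.7, "yaw": 0},
  {"tx": 0, "ty": 0, "tz": -2, "yaw": 0},
  {"tx": 0, "ty": 0, "tz": -1.8, "yaw": 0},
  {"tx": 1.6, "ty": -0.1, "tz": 0, "yaw": 0},
  {"tx": 3, "ty": -0.2, "tz": 0, "yaw": 0},
  {"tx": 4.4, "ty": -0.3, "tz": 0, "yaw": 0},
  {"tx": 4.4, "ty": -0.3, "tz": 0, "yaw": 0},
  {"tx": 4.4, "ty": -0.3, "tz": 0, "yaw": 0},
  {"tx": 4.4, "ty": -0.3, "tz": 0, "yaw": 0},
  {"tx": 3.2, "ty": -0.2, "tz": 0, "yaw": 0},
  {"tx": 1.3, "ty": -0.1, "tz": 0, "yaw": 0},
  {"tx": 0, "ty": 0, "tz": 0, "yaw": 0},
])

```text
t: 21.12
tool_pos: [605.0, 313.0, 297.5]
tool_rot: [0.699, 0.715, -0.003, 0.002]
ft_force: [-0.2, -1.2, -5.5]
gripper_width: 51.4
```

```bash
python3 - <<'E'
from h import *
go(608.5,306.7,183.2)
o=ctrl.get_obs();a=ctrl.capture("wrist");C=cam("wrist",o)
cv2.imwrite("pics/w5.png",cv2.convertScaleAbs(a[:,:,::-1],alpha=1.6))
for r,p in cases(C,a): print(np.round(r[0],1),np.round(r[1],1),np.round(p))
E
```

```text
t 21.12 pos [605.  313.  297.5] grasp [604.8 312.1 142.5] w 51.4 ft [-0.2 -1.2 -5.5] zaxis [-0.0012 -0.0058 -1.    ]
move tx,ty,tz cm [-0.49  0.37 11.43]
[607.4 307.4] [87.9 89.6] [246. 175.]
```

View pics/w5.png

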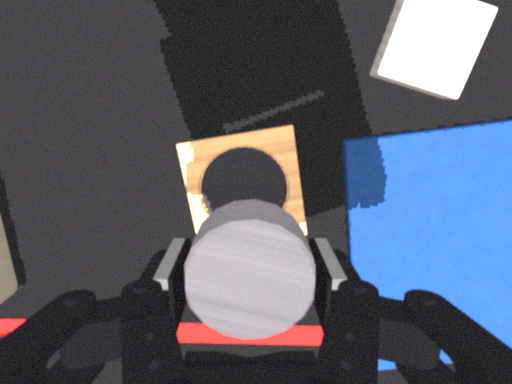

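The 54 mm weight is held level with the recess just ahead of it at pixel (245,185). Descending.

Call:
drive_tool([
  {"tx": -0.5, "ty": 0.2, "tz": 1, "yaw": 0},
  {"tx": 0, "ty": 0, "tz": 3, "yaw": 0},
  {"tx": 0, "ty": 0, "tz": 3, "yaw": 0},
  {"tx": 0, "ty": 0, "tz": 1.7, "yaw": 0},
  {"tx": 0, "ty": 0, "tz": 0.6, "yaw": 0},
  {"tx": 0, "ty": 0, "tz": 0, "yaw": 0},
])

```text
t: 21.92
tool_pos: [609.3, 300.2, 201.0]
tool_rot: [0.701, 0.713, -0.003, 0.002]
ft_force: [1.0, -0.0, -5.0]
gripper_width: 51.5
```

```bash
python3 -c "from h import *;go(608.2,307,183.2)"
```

```text
t 21.93 pos [609.3 300.2 201. ] grasp [609.1 299.2  46. ] w 51.5 ft [ 1. -0. -5.] zaxis [-0.001  -0.0065 -1.    ]
move tx,ty,tz cm [ 0.8  -0.08  1.77]
```

Call:
drive_tool([
  {"tx": 0.75, "ty": -0.1, "tz": 0, "yaw": 0},
  {"tx": 0, "ty": 0, "tz": 0.6, "yaw": 0},
  {"tx": 0, "ty": 0, "tz": 0.5, "yaw": 0},
  {"tx": 0, "ty": 0, "tz": 0.2, "yaw": 0},
  {"tx": 0, "ty": 0, "tz": 0, "yaw": 0},
])

```text
t: 22.55
tool_pos: [608.4, 308.6, 189.3]
tool_rot: [0.701, 0.713, -0.001, 0.003]
ft_force: [-0.3, -0.3, -4.4]
gripper_width: 51.4
```

```bash
python3 -c "from h import *;go(608.2,307,183.2)"
```

```text
t 22.55 pos [608.4 308.6 189.3] grasp [608.7 307.8  34.3] w 51.4 ft [-0.3 -0.3 -4.4] zaxis [ 0.0023 -0.0052 -1.    ]
move tx,ty,tz cm [-0.08 -0.06  0.61]
```

Call:
drive_tool([
  {"tx": 0, "ty": 0, "tz": 0.25, "yaw": 0},
  {"tx": 0, "ty": 0, "tz": 0.15, "yaw": 0},
  {"tx": 0, "ty": 0, "tz": 0.1, "yaw": 0},
])

```text
t: 22.92
tool_pos: [608.5, 308.5, 184.2]
tool_rot: [0.701, 0.713, -0.001, 0.003]
ft_force: [-0.0, 0.1, -4.4]
gripper_width: 51.2
```

Call:
drive_tool([
  {"tx": 0, "ty": 0, "tz": 0.1, "yaw": 0},
])

```text
t: 23.05
tool_pos: [608.5, 308.5, 183.2]
tool_rot: [0.701, 0.713, -0.001, 0.003]
ft_force: [-3.5, -0.4, 8.1]
gripper_width: 51.3
```

Call:
drive_tool([
  {"tx": 0, "ty": 0, "tz": 0, "yaw": 0},
])

```text
t: 23.18
tool_pos: [608.5, 308.4, 183.4]
tool_rot: [0.701, 0.713, -0.001, 0.003]
ft_force: [-1.1, -0.8, -3.2]
gripper_width: 51.2
```

Call:
drive_tool([
  {"tx": 0, "ty": 0, "tz": 0, "yaw": 0},
  {"tx": 0, "ty": 0, "tz": 0, "yaw": 0},
  {"tx": 0, "ty": 0, "tz": 0, "yaw": 0},
  {"tx": 0, "ty": 0, "tz": 0, "yaw": 0},
], grip=20)

```text
t: 23.68
tool_pos: [609.0, 308.6, 184.5]
tool_rot: [0.701, 0.713, 0.0, 0.003]
ft_force: [-0.9, 0.7, 0.2]
gripper_width: 78.6
```

```bash
python3 -c "from h import *;go(634.8,31.2,300)"
```

```text
t 23.68 pos [609.  308.6 184.5] grasp [609.7 308.   29.5] w 78.6 ft [-0.9  0.7  0.2] zaxis [ 0.0051 -0.0041 -1.    ]
move tx,ty,tz cm [-27.76   2.12 -11.42]
```

Call:
drive_tool([
  {"tx": 0, "ty": 0, "tz": -1, "yaw": 0},
  {"tx": 0, "ty": 0, "tz": -3, "yaw": 0},
  {"tx": 0, "ty": 0, "tz": -5, "yaw": 0},
  {"tx": 0, "ty": 0, "tz": -3, "yaw": 0},
  {"tx": -2.3, "ty": 0.1, "tz": 0, "yaw": 0},
  {"tx": -4.7, "ty": 0.4, "tz": 0, "yaw": 0},
  {"tx": -5, "ty": 0.4, "tz": 0, "yaw": 0},
  {"tx": -5, "ty": 0.4, "tz": 0, "yaw": 0},
  {"tx": -5, "ty": 0.4, "tz": 0, "yaw": 0},
  {"tx": -3.6, "ty": 0.2, "tz": 0, "yaw": 0},
  {"tx": -1.4, "ty": 0.1, "tz": 0, "yaw": 0},
  {"tx": 0, "ty": 0, "tz": 0, "yaw": 0},
], grip=0)

```text
t: 25.18
tool_pos: [630.8, 26.0, 308.2]
tool_rot: [0.702, 0.712, -0.001, 0.002]
ft_force: [-1.2, 1.0, 0.2]
gripper_width: 85.5
```

```bash
python3 - <<'E'
from h import *
go(634.8,31.2,224.5)
o=ctrl.get_obs();b=ctrl.capture("wrist");np.save("w2.npy",np.r_[o["tool_pos"],o["tool_rot"]])
cv2.imwrite("pics/w6.png",cv2.convertScaleAbs(b[:,:,::-1],alpha=1.6))
E
```

```text
t 25.18 pos [630.8  26.  308.2] grasp [630.9  25.4 153.2] w 85.5 ft [-1.2  1.   0.2] zaxis [ 6.0e-04 -4.3e-03 -1.0e+00]
move tx,ty,tz cm [0.61 0.4  8.36]
```

View pics/w6.png

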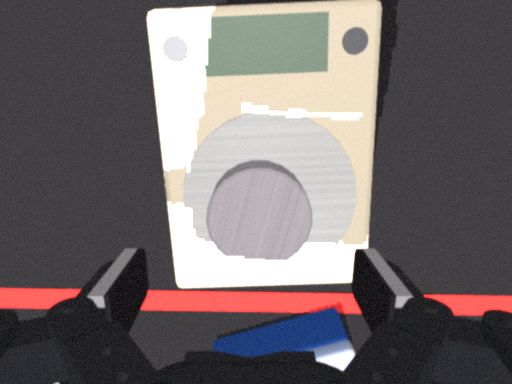

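The 66 mm disc's top is at wrist pixel (260,217).

```bash
python3 -c "
from h import *
w=np.load('w2.npy');print(ray(cam('wrist',dict(tool_pos=w[:3],tool_rot=w[3:])),(260,217),78))"
```

```text
[[633.77595558  32.11264587]]
```

Call:
drive_tool([
  {"tx": 0.5, "ty": 0.4, "tz": 1.5, "yaw": 0},
  {"tx": 0, "ty": 0, "tz": 2.5, "yaw": 0},
  {"tx": 0, "ty": 0, "tz": 1.3, "yaw": 0},
  {"tx": 0, "ty": 0, "tz": 0.3, "yaw": 0},
  {"tx": 0, "ty": 0, "tz": 0, "yaw": 0},
])

```text
t: 25.85
tool_pos: [634.8, 37.2, 248.2]
tool_rot: [0.699, 0.715, -0.002, 0.001]
ft_force: [0.7, 0.4, -0.0]
gripper_width: 85.2
```

```bash
python3 -c "from h import *;go(634.8,31.2,224.5)"
```

```text
t 25.85 pos [634.8  37.2 248.2] grasp [634.8  36.6  93.2] w 85.2 ft [ 0.7  0.4 -0. ] zaxis [-4.0e-04 -3.9e-03 -1.0e+00]
move tx,ty,tz cm [-0.53 -0.01  2.38]
```

Call:
drive_tool([
  {"tx": -0.48, "ty": -0.05, "tz": 0, "yaw": 0},
  {"tx": 0, "ty": 0, "tz": 0, "yaw": 0},
  {"tx": 0, "ty": 0, "tz": 0.5, "yaw": 0},
  {"tx": 0, "ty": 0, "tz": 0, "yaw": 0},
])

```text
t: 26.35
tool_pos: [634.6, 31.8, 244.6]
tool_rot: [0.7, 0.715, -0.001, 0.002]
ft_force: [-0.7, 0.1, 0.5]
gripper_width: 85.8
```

```bash
python3 -c "from h import *;go(634.3,31.8,224.5)"
```

```text
t 26.35 pos [634.6  31.8 244.6] grasp [635.   31.2  89.6] w 85.8 ft [-0.7  0.1  0.5] zaxis [ 0.0023 -0.004  -1.    ]
move tx,ty,tz cm [ 0.07 -0.07  2.01]
```

Call:
drive_tool([
  {"tx": 0.05, "ty": 0, "tz": 0.7, "yaw": 0},
  {"tx": 0, "ty": 0, "tz": 0.7, "yaw": 0},
  {"tx": 0, "ty": 0, "tz": 0.4, "yaw": 0},
  {"tx": 0, "ty": 0, "tz": 0, "yaw": 0},
])

```text
t: 26.85
tool_pos: [634.6, 32.4, 224.9]
tool_rot: [0.7, 0.715, -0.001, 0.002]
ft_force: [0.3, 0.3, 0.1]
gripper_width: 85.4
```

```bash
python3 -c "from h import *;go(634.3,31.8,224.5)"
```

```text
t 26.85 pos [634.6  32.4 224.9] grasp [634.9  31.7  69.9] w 85.4 ft [0.3 0.3 0.1] zaxis [ 0.0016 -0.0039 -1.    ]
move tx,ty,tz cm [ 0.01 -0.06  0.04]
```

Call:
drive_tool([
  {"tx": 0, "ty": 0, "tz": 0, "yaw": 0},
  {"tx": 0, "ty": 0, "tz": 0, "yaw": 0},
  {"tx": 0, "ty": 0, "tz": 0, "yaw": 0},
  {"tx": 0, "ty": 0, "tz": 0, "yaw": 0},
  {"tx": 0, "ty": 0, "tz": 0, "yaw": 0},
], grip=255, squeeze=100)

```text
t: 27.48
tool_pos: [634.7, 32.3, 225.9]
tool_rot: [0.7, 0.715, -0.001, 0.002]
ft_force: [-0.2, 0.2, -0.1]
gripper_width: 62.6
```

```bash
python3 -c "from h import *;go(624,-236.5,265)"
```

```text
t 27.48 pos [634.7  32.3 225.9] grasp [635.1  31.6  70.9] w 62.6 ft [-0.2  0.2 -0.1] zaxis [ 0.0027 -0.0043 -1.    ]
move tx,ty,tz cm [-26.8   -1.67  -3.8 ]
```

Call:
drive_tool([
  {"tx": 0, "ty": 0, "tz": -0.7, "yaw": 0},
  {"tx": 0, "ty": 0, "tz": -2, "yaw": 0},
  {"tx": 0, "ty": 0, "tz": -1.8, "yaw": 0},
  {"tx": -1.6, "ty": -0.1, "tz": 0, "yaw": 0},
  {"tx": -3, "ty": -0.2, "tz": 0, "yaw": 0},
  {"tx": -4.2, "ty": -0.2, "tz": 0, "yaw": 0},
  {"tx": -4.2, "ty": -0.2, "tz": 0, "yaw": 0},
  {"tx": -4.2, "ty": -0.2, "tz": 0, "yaw": 0},
  {"tx": -4.2, "ty": -0.2, "tz": 0, "yaw": 0},
  {"tx": -3.2, "ty": -0.2, "tz": 0, "yaw": 0},
  {"tx": -1.3, "ty": -0.1, "tz": 0, "yaw": 0},
  {"tx": 0, "ty": 0, "tz": 0, "yaw": 0},
])

```text
t: 28.98
tool_pos: [621.8, -239.7, 267.6]
tool_rot: [0.7, 0.714, -0.004, -0.003]
ft_force: [0.5, 0.0, -8.9]
gripper_width: 62.5
```

```bash
python3 - <<'E'
from h import *
go(624,-236.5,179.9)
o=ctrl.get_obs();a=ctrl.capture("wrist");C=cam("wrist",o)
cv2.imwrite("pics/w7.png",cv2.convertScaleAbs(a[:,:,::-1],alpha=1.6))
for r,p in cases(C,a): print(np.round(r[0],1),np.round(r[1],1),np.round(p))
E
```

```text
t 28.98 pos [ 621.8 -239.7  267.6] grasp [ 620.2 -239.9  112.6] w 62.5 ft [ 0.5  0.  -8.9] zaxis [-0.0107 -0.0016 -0.9999]
move tx,ty,tz cm [0.35 0.48 8.76]
[ 599.  -266.3] [17.5 52. ] [212. 169.]
[ 587.8 -210.4] [110.6  52.5] [296. 160.]
```

View pics/w7.png

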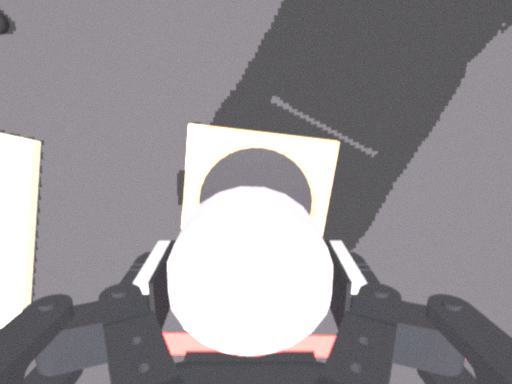

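The 66 mm weight is held level, and the recess is just ahead of it, centred at about column 256. Descending.

Call:
drive_tool([
  {"tx": 0.3, "ty": 0.3, "tz": 1, "yaw": 0},
  {"tx": 0, "ty": 0, "tz": 2.5, "yaw": 0},
  {"tx": 0, "ty": 0, "tz": 2, "yaw": 0},
  {"tx": 0, "ty": 0, "tz": 1, "yaw": 0},
  {"tx": 0, "ty": 0, "tz": 0.3, "yaw": 0},
  {"tx": 0, "ty": 0, "tz": 0, "yaw": 0},
])

```text
t: 29.78
tool_pos: [625.6, -230.0, 196.1]
tool_rot: [0.698, 0.716, -0.004, -0.004]
ft_force: [0.4, -0.3, -8.6]
gripper_width: 62.7
```

```bash
python3 -c "from h import *;go(624,-236.5,179.9)"
```

```text
t 29.77 pos [ 625.6 -230.   196.1] grasp [ 623.8 -230.1   41.1] w 62.7 ft [ 0.4 -0.3 -8.6] zaxis [-1.150e-02 -5.000e-04 -9.999e-01]
move tx,ty,tz cm [-0.64  0.02  1.62]
```

Call:
drive_tool([
  {"tx": -0.6, "ty": 0, "tz": 0, "yaw": 0},
  {"tx": 0, "ty": 0, "tz": 0.5, "yaw": 0},
  {"tx": 0, "ty": 0, "tz": 0.4, "yaw": 0},
  {"tx": 0, "ty": 0, "tz": 0.2, "yaw": 0},
  {"tx": 0, "ty": 0, "tz": 0, "yaw": 0},
])

```text
t: 30.4
tool_pos: [625.8, -236.8, 185.9]
tool_rot: [0.698, 0.716, -0.004, -0.003]
ft_force: [0.8, 0.5, -8.5]
gripper_width: 62.9
```

```bash
python3 -c "from h import *;go(624,-236.5,179.9)"
```

```text
t 30.4 pos [ 625.8 -236.8  185.9] grasp [ 624.4 -237.    30.9] w 62.9 ft [ 0.8  0.5 -8.5] zaxis [-0.0092 -0.0017 -1.    ]
move tx,ty,tz cm [ 0.05 -0.04  0.6 ]
```

Call:
drive_tool([
  {"tx": 0, "ty": 0, "tz": 0.25, "yaw": 0},
  {"tx": 0, "ty": 0, "tz": 0.15, "yaw": 0},
  {"tx": 0, "ty": 0, "tz": 0.1, "yaw": 0},
])

```text
t: 30.78
tool_pos: [625.9, -236.7, 180.8]
tool_rot: [0.698, 0.716, -0.004, -0.003]
ft_force: [0.2, -0.1, -9.2]
gripper_width: 62.8
```

Call:
drive_tool([
  {"tx": 0, "ty": 0, "tz": 0.1, "yaw": 0},
])

```text
t: 30.9
tool_pos: [625.8, -236.7, 180.0]
tool_rot: [0.698, 0.716, -0.004, -0.003]
ft_force: [-4.6, 1.4, 3.3]
gripper_width: 62.7
```

Contact. Releasing.

Call:
drive_tool([
  {"tx": 0, "ty": 0, "tz": 0, "yaw": 0},
])

```text
t: 31.02
tool_pos: [625.8, -236.7, 180.2]
tool_rot: [0.698, 0.716, -0.004, -0.003]
ft_force: [0.1, 0.6, -7.9]
gripper_width: 62.7
```

Call:
drive_tool([
  {"tx": 0, "ty": 0, "tz": 0, "yaw": 0},
  {"tx": 0, "ty": 0, "tz": 0, "yaw": 0},
  {"tx": 0, "ty": 0, "tz": 0, "yaw": 0},
  {"tx": 0, "ty": 0, "tz": 0, "yaw": 0},
], grip=0)

```text
t: 31.52
tool_pos: [626.8, -237.1, 182.5]
tool_rot: [0.698, 0.716, -0.003, 0.0]
ft_force: [0.4, -1.0, 0.0]
gripper_width: 85.3
```

Call:
drive_tool([
  {"tx": 0, "ty": 0, "tz": -0.7, "yaw": 0},
  {"tx": 0, "ty": 0, "tz": -2, "yaw": 0},
  {"tx": 0, "ty": 0, "tz": -5, "yaw": 0},
  {"tx": 0, "ty": 0, "tz": -6, "yaw": 0},
  {"tx": 0, "ty": 0, "tz": -5, "yaw": 0},
  {"tx": 4, "ty": 0, "tz": 0, "yaw": 0},
  {"tx": 6, "ty": 0, "tz": 0, "yaw": 0},
  {"tx": 6, "ty": 0, "tz": 0, "yaw": 0},
  {"tx": 6, "ty": 0, "tz": 0, "yaw": 0},
  {"tx": 4, "ty": 0, "tz": 0, "yaw": 0},
  {"tx": 0, "ty": 0, "tz": 0, "yaw": 0},
])

```text
t: 32.9
tool_pos: [618.0, 31.1, 390.0]
tool_rot: [0.698, 0.716, 0.001, 0.006]
ft_force: [-0.1, -1.4, 0.4]
gripper_width: 85.3
```

```bash
python3 - <<'E'
from h import *
a=ctrl.capture("top");b=ctrl.capture("scene")
cv2.imwrite("pics/f.png",cv2.convertScaleAbs(np.vstack([cv2.resize(a,(400,300)),cv2.resize(b,(400,300))])[:,:,::-1],alpha=1.3))
cv2.imwrite("pics/g.png",cv2.convertScaleAbs(cv2.resize(b[140:370,90:410],(800,575),interpolation=2)[:,:,::-1],alpha=1.3))
E
```

```text
(no output)
```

View pics/g.png

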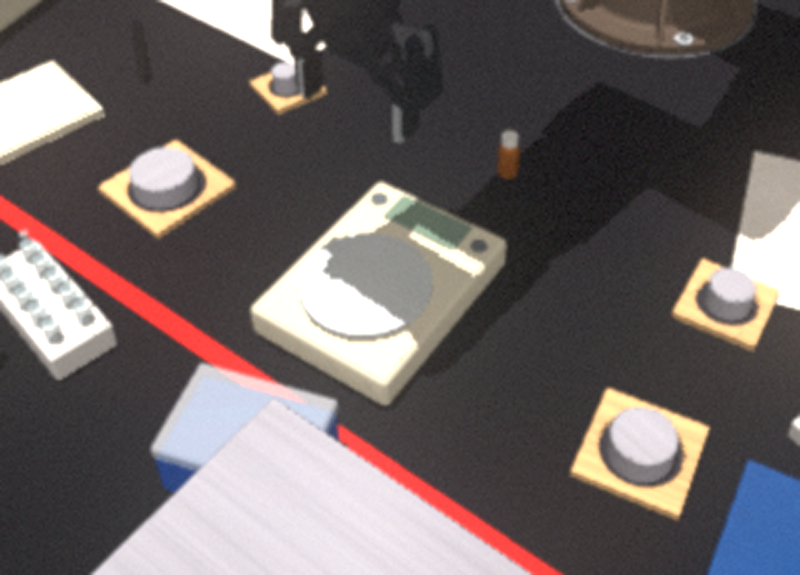

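View pics/f.png

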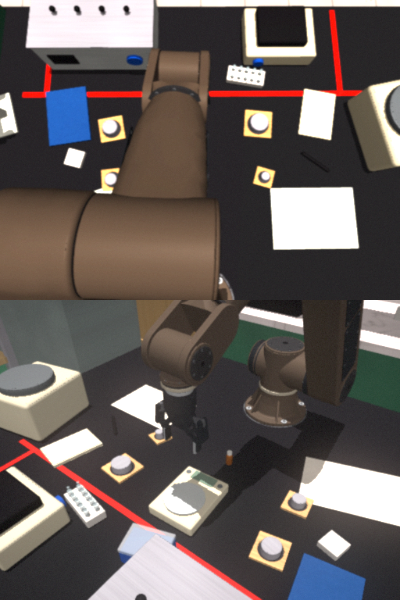

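All four weights sit flat in their own recesses, the pan is empty and the vial is standing (crop (510,155)). The gripper is clear, so I'm handing in.

```bash
python3 -c "
from workcell import ctrl
print(ctrl.hand_in(), ctrl.get_obs()['t'])"
```

```text
the job is handed in; nothing more can be done
the job is handed in; nothing more can be done
```

I moved the four weights off the balance one at a time, smallest to largest, and set each one in the recess of its own case. The job was handed in at about 33 s of the 104 s allowed.

- **Final check:** the scene picture shows every weight standing flat in its recess, the pan empty, the vial upright, and the gripper open and clear of everything. In the top view the arm covered part of the 42 mm case, so I checked that one only in the scene picture.
- **Set-downs:** I lowered the 42, 54 and 66 mm weights until the wrist force showed light contact (under about 15 N), then released them.
- **One rougher contact:** when I set down the 30 mm weight, one step pressed it onto the recess floor, with a wrist reading of about 76 N. That is below the 120 N wrist limit. The press went through the held weight, so I don't expect the 40 N limit on the arm and gripper body to apply. I backed off before releasing, and the picture showed it standing normally.
- **Position drift:** the arm drifted 5–8 mm during descents, so I corrected sideways before each grasp and each release.

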